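Restock the pen carousel and present the cup

ROBOT

A 7-joint arm with a two-finger parallel gripper is mounted at the origin on a cart in front of the work surface, level with it; the furniture and walls round the work are solid. World frame = base frame: x ahead of the robot, y to its left, z up, the work surface at z = 0. Lengths are in m, angles in rad, forces in N, time in s.
With the tool pointing down it reaches from about 0.425 to 0.925 m from the base axis. Payload 6.8 kg.
Tool frame: the origin (TCP) lies between the finger pads, 19 mm behind the fingertips; this is the grasp point; z points along the fingers, y is the line along which they close (so a half turn about z gives the same grasp; the last joint's range is limited). The gripper opens to 85 mm and grips with 20 to 120 N. Pads are 22 mm wide; open, the fingers measure 114 mm over their backs; the gripper's body (76 mm by 85 mm) begins 54 mm behind the grasp point. The pads swing forward as they close: fully open they stand 13 mm farther back than shut.
Start: joints at [1.24, 0.477, 0.022, 1.555, -0.011, 1.109, -0.083], TCP at [0.149, -0.658, 0.25] pointing down, gripper open.
Joint ranges: [-2.96, 2.96], [-0.34, 2.1], [-1.41, 1.46], [0.24, 2.44], [-1.37, 4.51], [0.17, 1.92], [-2.96, 2.96]. Speed limits (rad/s): [2.39, 2.39, 3.14, 3.14, 3.14, 3.14, 3.14].

INTERFACE

Orientations are given as a unit quaternion [w, x, y, z].
In Python, from station import * gives the robot as it stands.
- The arm moves only by the tool jog_arm, never from a script. Its argument "moves" is one flat list of numbers, 7 for each row, row after row: the shift along the tool's x, y, z normalised to -1 to 1, where 1 is 20 mm, then the turn, a rotation vector about the tool's x, y, z normalised to -1 to 1, where 1 is 4 degrees, then the opening, from 0 (shut) to 1 (fully open). In form: [x, y, z, rx, ry, rz, claw, x, y, z, rx, ry, rz, claw, ...]. A call has exactly 8 rows; each row shifts and turns the commanded pose from where the row before left it, along the tool's axes as they then stand; what a row does not reach is not made up. A row lasts 1/12 s, in which the tool goes at most 41.7 mm and 7.16 degrees, less where a joint would pass 70% of its speed; a pose out of reach is approached as far as the arm can. A call with a number of a shift or a turn outside -1 to 1 is refused whole. A call with a gripper value outside its range is refused whole. The fingers move at their own pace and stop on an object; "grip_force" is the grip in N (left out, the last holds). Time passes only in rows, so rows that do not move let the fingers close, or fill a call up. It gives the time, the measured TCP pose, the force, the opening and the grip force at its end, in the units of the state.
- get_obs(): the state, without advancing time (a new reading comes with each control period).
- read_camera(name): name is "scene" or "top"; returns a dict with "color" (384x512x3 uint8, blue, green, red), "fx", "fy", "cx", "cy" (pixels), "rvec" (rotation vector, rad) and "tvec" (3), from world to camera coordinates, as OpenCV has them. Camera axes: x right, y down, z forward; pixel columns grow to the right and rows downward; lengths in m; the calibration is good to about 2 mm. A picture is of the moment at which its call begins. There is no depth.
- hand_in(): hands the job in; it is judged then, once.
The state is a dict: "t": time; "q": joint angles; "joint_vel": joint speeds; "joint_torque": joint torques, N m; "eef_pos": TCP position; "tool_rot": TCP orientation; "contact_force": force on the tool from outside, world axes, zero at the start; "torque": the same for the moment, N m; "gripper_width": opening from 0.0 (shut) to 1.0 (fully open); "grasp_force": force on a finger pad.
Only numpy, scipy, OpenCV 4.12 (cv2) and the standard library are available. Lean on these libraries where they do the work, as an engineer would, in place of code of your own. Each camera call takes 0.05 s, during which the arm holds its last target. There are 200 camera calls.

TASK

Take the glue stick out of the compartment tray and stand it in the square cup of the desk carousel, let go of it, and then turn the carousel by the bar handle on its post until the square cup stands centred behind the pointer tab of the foot. Finish holding: keep the bar handle gripped so that the turntable stays still, and do not let go. Leave the bottle and the hand stamp standing in the tray and the calculator on the desk where it is.

Things in the scene. Friction and masses are not known exactly. Their poses are not given: they have to be found in the camera images.
- glue_stick: the only plain round stick in the tray: a closed glue stick standing upright, 27 mm diameter (cap 28.5 mm), 88 mm tall, 35 g. Origin at the centre of its underside, z up along it. It stands in any one of the three compartments of the tray. Grip it near the top (TCP about 70 mm above its underside) so that the fingertips stay above the walls of tray and cup
- tray: low grey open tray fixed to the desk, 220 x 75 x 40 mm high, three equal compartments (about 68 x 67 mm inside, open above) in a row along its x axis (which runs roughly along world y), centres at x = -72, 0, +72 mm; walls 4 mm, inner floor 4 mm above the desk. Origin at the centre of its underside
- bottle: flat-sided correction fluid bottle with a round cap, 22 x 36 x 77 mm, loose, standing in another compartment of the tray; leave it standing there. Origin at the centre of its underside
- stamp: wooden hand stamp, block 25 x 50 mm with a turned grip, 72 mm tall, loose, standing in another compartment of the tray; leave it standing there. Origin at the centre of its underside
- carousel_base: round foot of the desk carousel, 184 mm diameter, 12 mm high, fixed to the desk. Origin at its centre on the desk (the vertical turning axis); its -x axis points to the pointer tab, a black lug 20 mm wide with a small upright fin on it, that sticks out past the turntable to 112 mm from the axis, on the side roughly towards the robot
- turntable (a joint): angle of the carousel's turntable on its foot, rad, positive anticlockwise from above; at 0 (or any whole number of turns: 2 pi, -2 pi) the square cup stands exactly behind the pointer tab. Limits -9 and 9 rad, turns both ways, friction 0.03 N m, stays where it is left. A disc of 190 mm diameter, top 22 mm above the desk
- cup_floor (a point): centre of the inner floor of the square cup, 22 mm above the desk, 68 mm from the turning axis; cup 42 mm square outside, 38 mm inside, rim 65 mm above the desk. Turns with the turntable; its -x axis points outward. Beside it at 90 degree steps, same radius and height, are three round cups: one empty, one with an eraser and one with a bottle fixed in it (tops up to 100 mm above the desk)
- front_spot (a point): fixed point of the foot behind the pointer tab, 68 mm from the turning axis, 22 mm above the desk, where cup_floor must come to lie
- grip (a point): grip point in the black bar handle on top of the carousel's central post, on the turning axis, 152 mm above the desk. The bar is 16 mm thick along this point's x axis (the direction to close the fingers), 50 mm long along its y axis, and reaches from 130 to 170 mm above the desk. It turns with the turntable; its -x axis points over the square cup. The post below it is 14 mm thick
- calculator: desk calculator 165 x 105 x 21 mm lying loose at the left of the desk; leave it. Origin at the centre of its underside
- handle: the bar handle itself (see grip), turning with the turntable; its origin is on the turning axis at desk height, axes as grip

How it is judged:
On the way, in this order (a step that is already met when the one before it is completed fails the run):
1. the glue stick stands in the square cup, let go (horizontal distance between glue_stick and cup_floor below 0.012 m and height (world z) of glue_stick below 0.028 m and angle between glue_stick's own z axis and vertical below 0.3 rad and contact force between the fingers and glue_stick below 0.1 N), for 0.2 s.
2. the square cup has been turned to stand behind the pointer tab (horizontal distance between cup_floor and front_spot below 0.009 m), for 0.2 s.
At the end, for the whole second after the job is handed in: glue stick upright on the square cup's floor (within 12 mm of its centre, 0.3 rad), not touched; cup centre within 9 mm (0.13 rad of turning) of the spot behind the pointer tab; turntable still (0.05 rad/s); fingers gripping the bar handle with over 5 N, TCP within 40 mm of the grip point (all of step 1 and horizontal distance between cup_floor and front_spot below 0.009 m and velocity of joint turntable between -0.05 and 0.05 rad/s and contact force between the fingers and handle above 5 N and distance between the grasp point and grip below 0.04 m); the arm keeps its last pose, push and grip.
It fails at once if the bottle is moved out of its place in the tray or knocked over (distance of bottle from where it was at the start of the episode above 0.04 m or angle between bottle's own z axis and vertical above 0.6 rad).
It fails at once if the hand stamp is moved out of its place in the tray or knocked over (distance of stamp from where it was at the start of the episode above 0.04 m or angle between stamp's own z axis and vertical above 0.6 rad).
It fails at once if the calculator is pushed away (distance of calculator from where it was at the start of the episode above 0.04 m).
It also fails if it takes over 64 s, if anything falls off the work surface, if the arm or the gripper's body presses on something with over 40 N, if the wrist force passes 120 N, or if a joint passes its speed limit or range.

## Working session

There is one attempt and no reset: what is moved stays moved. The work goes in short steps, Python scripts to look and compute and a tool call to move; the robot and the scene stay as the last step left them, time stands still between calls to the robot, and variables do not carry over. Pictures are saved under pics/ and viewed, at most 10 in all, crops included, and the job is handed in when it is done.

Besides the shell and the picture viewer there is one more tool, called after "Request:" as name(argument=value, ...) on one line, values as JSON. jog_arm: Moves the arm, as the interface text tells. Scaled input: -1 to 1 covers 20 mm each way for a shift and 4 degrees each way for a turn. Its arguments: {"type":"object","properties":{"moves":{"type":"array"},"grip_force":{"type":"number"}},"required":["moves"]}

```bash
mkdir -p pics; cat > h.py <<'E'
from station import *
import numpy as np, cv2
def P(c):
    R=cv2.Rodrigues(np.array(c["rvec"],float))[0]; t=np.array(c["tvec"],float).reshape(3); return R,t
def ray(c,u,v):
    R,t=P(c); d=R.T@np.array([(u-c["cx"])/c["fx"],(v-c["cy"])/c["fy"],1]); return -R.T@t,d/np.linalg.norm(d)
def atz(c,u,v,z):
    o,d=ray(c,u,v); return o+d*(z-o[2])/d[2]
def tri(c1,p1,c2,p2):
    A=[];b=[];A=np.zeros((3,3));b=np.zeros(3)
    for c,p in((c1,p1),(c2,p2)):
        o,d=ray(c,*p);M=np.eye(3)-np.outer(d,d);A+=M;b+=M@o
    return np.linalg.solve(A,b)
def proj(c,X):
    R,t=P(c);x=R@np.array(X,float)+t;return c["fx"]*x[0]/x[2]+c["cx"],c["fy"]*x[1]/x[2]+c["cy"]
E
python3 - <<'E'
from h import *
import pickle
C={n:read_camera(n) for n in("scene","top")}
pickle.dump(C,open("c0.pkl","wb"))
for n in C:
    cv2.imwrite(f"pics/{n}0.png",cv2.resize(C[n]["color"],(800,600),interpolation=cv2.INTER_CUBIC)); o,d=ray(C[n],256,192);print(n,o,d,C[n]["fx"])
o=get_obs();print(o["t"],o["eef_pos"],o["tool_rot"],o["gripper_width"])
E
```

```text
scene [ 0.94797367 -0.05670432  0.84971651] [-0.4563221   0.14797402 -0.87742454] 491.775100475567
top [0.49312361 0.06661476 0.95677202] [ 0.02965505 -0.01476135 -0.99945119] 467.5233382788762
0.1 [ 0.14901211 -0.65783696  0.24912316] [-8.00556194e-04  9.93802781e-01  1.11154712e-01 -1.45746813e-04] 0.9997601898874402
```

View pics/scene0.png

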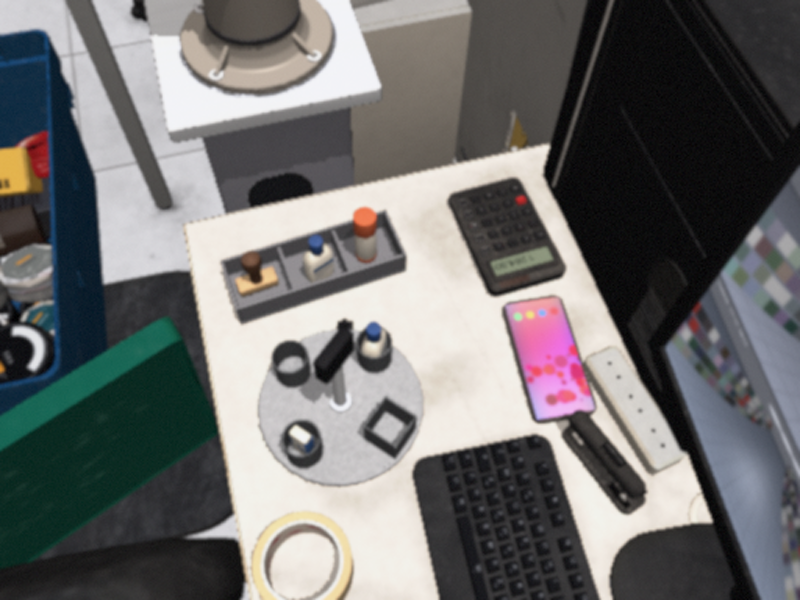

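View pics/top0.png

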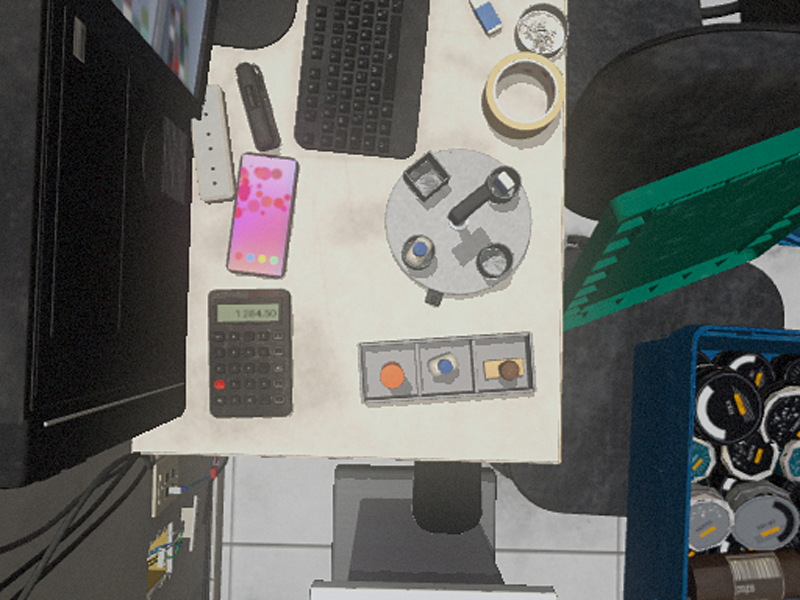

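Scene view: the orange-capped glue stick is in the left compartment (cap about (365,216)), the square cup at (390,427) and the handle at (335,350). Top view: glue cap (392,376), square cup (427,176), pointer (434,298). Next I enlarge these areas.

```bash
python3 - <<'E'
from h import *
import pickle
C=pickle.load(open("c0.pkl","rb"))
def crop(n,u,v,w,h,s,f):
    a=C[n]["color"][v:v+h,u:u+w];a=cv2.resize(a,(w*s,h*s),interpolation=cv2.INTER_CUBIC)
    for k in range(0,w,10): cv2.line(a,(k*s,0),(k*s,8 if (u+k)%50 else 20),(0,0,255),1); cv2.putText(a,str(u+k),(k*s,30),0,.35,(0,0,255),1)
    for k in range(0,h,10): cv2.line(a,(0,k*s),(8,k*s),(0,0,255),1); cv2.putText(a,str(v+k),(10,k*s+4),0,.35,(0,0,255),1)
    cv2.imwrite(f,a)
crop("scene",140,120,130,195,3,"pics/sA.png")
crop("top",220,90,130,175,3,"pics/tA.png")
a=cv2.imread("pics/sA.png");b=cv2.imread("pics/tA.png");b=cv2.copyMakeBorder(b,0,a.shape[0]-b.shape[0],0,0,0);cv2.imwrite("pics/AB.png",np.hstack([a,b]))
E
```

```text
(no output)
```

View pics/AB.png

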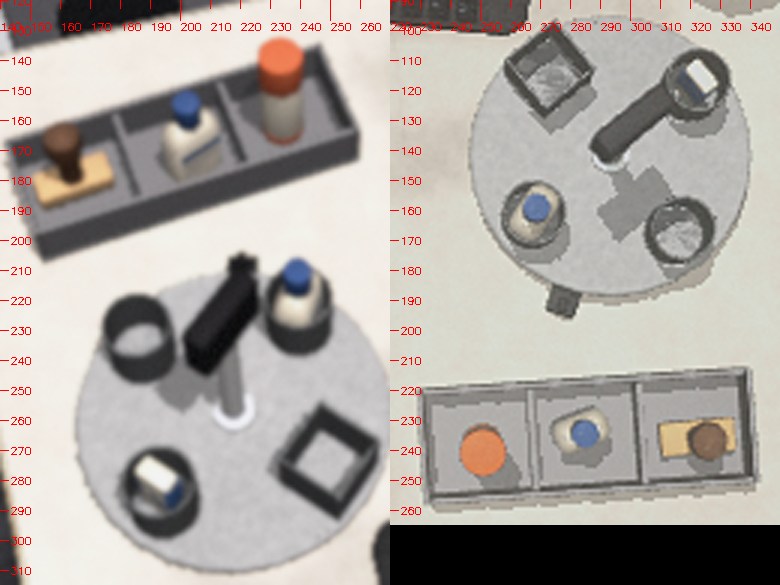

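Crops: glue cap top at scene (233.3,138.3) and top (250.7,240.3). Square cup rim centre at scene (249.7,272.3) and top (273,114.3). Opposite cup rims average to top (294.9,140.2), which should be the axis at rim height. The pointer is at about top (277.7,191).

```bash
python3 - <<'E'
from h import *
import pickle
C=pickle.load(open("c0.pkl","rb"));s,t=C["scene"],C["top"]
S=lambda x,y:(140+x/3,120+y/3);T=lambda x,y:(220+(x-390)/3,90+y/3)
g=tri(s,S(280,55),t,T(482,451));print("glue top",g)
c=tri(s,S(329,457),t,T(549,73));print("cup rim",c)
for nm,a,b in(("empty",S(140,326),T(680,230)),("eraser",S(160,490),T(697,83)),("bottlecup",S(299,308),T(533,216))):
    print(nm,tri(s,a,t,b))
# disc circle fit by edge: points on disc rim
top=[T(*p) for p in((750,150),(469,145),(690,283),(700,40),(500,72))]
pts=np.array([atz(t,*p,.022)[:2] for p in top]); 
from scipy.optimize import least_squares
r=least_squares(lambda q:np.hypot(*(pts-q).T)-.095,[.5,0]);print("disc",r.x,r.fun)
top=[S(*p) for p in((77,410),(112,507),(235,571),(330,543),(387,420),(100,345))]
pts=np.array([atz(s,*p,.02)[:2] for p in top]); 
r=least_squares(lambda q:np.hypot(*(pts-q).T)-.095,[.5,0]);print("disc",r.x,r.fun)
print("ptr",atz(t,*T(563,302),.02))
print("glue bottom scene",atz(s,*S(283,140),.004), "top at .088",atz(s,*S(280,55),.092),atz(t,*T(482,451),.092))
# tray corners in top, rim z .04
for p in((422,388),(749,368),(757,485),(431,510)): print(atz(t,*T(*p),.04))
E
```

```text
glue top [0.42927304 0.06211252 0.08709514]
cup rim [0.67485831 0.02443956 0.04034263]
empty [ 0.57203446 -0.06198093  0.05410463]
eraser [ 0.66955402 -0.07252309  0.04523336]
bottlecup [0.58005801 0.03260984 0.04123684]
disc [ 0.62219372 -0.02157781] [-0.00276572  0.00153553  0.00357393  0.00391468 -0.00011642]
disc [ 0.6259631  -0.01767158] [-0.00023867 -0.00390146  0.00070465  0.00228264 -0.00504432 -0.00054345]
ptr [0.52464103 0.00941478 0.02      ]
glue bottom scene [0.44052022 0.05993725 0.004     ] top at .088 [0.43277072 0.06191281 0.092     ] [0.4294802  0.06157065 0.092     ]
[0.46563824 0.10137462 0.04      ]
[ 0.48379773 -0.11171751  0.04      ]
[ 0.40790798 -0.11815561  0.04      ]
[0.38666987 0.09348955 0.04      ]
```

```bash
cat >> h.py <<'E'
def model(ax,ay,th):
    # th: world direction angle of square cup from axis
    u=np.array([np.cos(th),np.sin(th)]);v=np.array([-u[1],u[0]]);L=[]
    def sq(r,hw,hl,z): return [(*(np.array([ax,ay])+u*(r+a*hw)+v*b*hl),z) for a,b in((1,1),(1,-1),(-1,-1),(-1,1))]
    L+=[sq(.068,.021,.021,.065),sq(.068,.019,.019,.022),sq(0,.008,.025,.17)]
    L.append([(ax+.095*np.cos(k),ay+.095*np.sin(k),.022) for k in np.linspace(0,6.28,60)])
    return L
def draw(c,u0,v0,w,h,s,L):
    a=cv2.resize(c["color"][v0:v0+h,u0:u0+w],(w*s,h*s),interpolation=cv2.INTER_CUBIC)
    for P_ in L:
        q=np.array([[((x-u0+.5)*s,(y-v0+.5)*s) for x,y in[proj(c,p) for p in P_]]]).astype(np.int32)
        cv2.polylines(a,q,True,(0,0,255),1)
    return a
E
python3 - <<'E'
from h import *
import pickle
C=pickle.load(open("c0.pkl","rb"));s,t=C["scene"],C["top"]
ax,ay=.6235,-.0195
c=atz(t,*(273,114.3),.065);print(c, np.arctan2(c[1]-ay,c[0]-ax))
th=np.arctan2(c[1]-ay,c[0]-ax)
gl=[[(.431+r*np.cos(k),.062+r*np.sin(k),z) for k in np.linspace(0,6.28,40)] for r,z in((.01425,.092),(.0135,.004))]
L=model(ax,ay,th)+gl
a=draw(s,160,125,118,195,3,L);b=draw(t,220,90,130,175,3,L)
b=cv2.copyMakeBorder(b,0,a.shape[0]-b.shape[0],0,0,0);cv2.imwrite("pics/ov1.png",np.hstack([a,b]))
E
```

```text
[0.66967574 0.02430323 0.065     ] 0.7590368814885958
```

View pics/ov1.png

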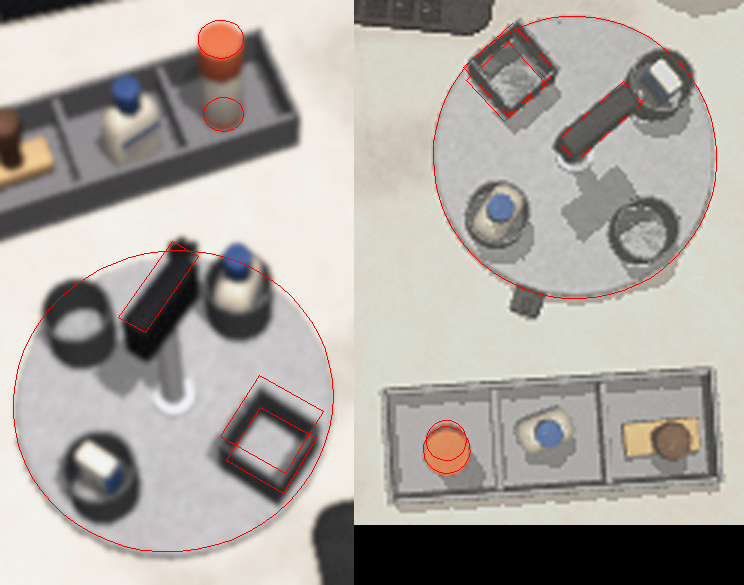

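The overlay fits the top view well. That puts the glue at about (0.430, 0.062), the cup at about (0.670, 0.024) and the axis at about (0.6235, -0.0195). I start by turning the tool to the cup's tangential yaw.

Request:
jog_arm(moves=[0, 0, 0, 0, 0, -0.97, 1, 0, 0, 0, 0, 0, -0.97, 1, 0, 0, 0, 0, 0, -0.97, 1, 0, 0, 0, 0, 0, -0.97, 1, 0, 0, 0, 0, 0, -0.97, 1, 0, 0, 0, 0, 0, -0.97, 1, 0, 0, 0, 0, 0, -0.97, 1, 0, 0, 0, 0, 0, -0.97, 1], grip_force=30)

```text
t: 0.77
eef_pos: [0.149, -0.658, 0.2494]
tool_rot: [-0.001, 0.927, 0.375, 0.0]
contact_force: [0.3, -0.5, -0.4]
gripper_width: 1.0
grasp_force: 0.0
```

```bash
cat > to.py <<'E'
from h import *
import sys
from scipy.spatial.transform import Rotation as Ro
def to(*targets,yaw=None):
    o=get_obs();w=o["tool_rot"];R=Ro.from_quat([w[1],w[2],w[3],w[0]]).as_matrix();p=np.array(o["eef_pos"])
    y=np.degrees(np.arctan2(R[1,1],R[0,1]))
    print("t",o["t"],"pos",np.round(p,4),"yaw_y",round(y,2),"tilt tool xy",np.round(np.degrees(R.T@np.cross(R[:,2],[0,0,-1]))[:2],2),"F",np.round(o["contact_force"],1),"w",round(o["gripper_width"],3),"gf",np.round(o["grasp_force"],1),"q",np.round(o["q"],2))
    for X in targets:
        print("->",X,np.round(R.T@(np.array(X)-p)/.02,2)); p=np.array(X)
    if yaw is not None: print("rz units",-(yaw-y)/4)
E
python3 -c "
from to import *
to((.43,-.35,.2),(.43,.062,.18),(.43,.062,.074))"
```

```text
t 0.7667 pos [ 0.149  -0.658   0.2494] yaw_y -46.0 tilt tool xy [-0.06 -0.03] F [ 0.3 -0.5 -0.4] w 1.0 gf 0.0 q [ 1.32  0.48 -0.09  1.55  0.05  1.11  0.41]
-> (0.43, -0.35, 0.2) [20.8  -1.32  2.48]
-> (0.43, 0.062, 0.18) [ 14.31 -14.82   1.02]
-> (0.43, 0.062, 0.074) [-0.    0.01  5.3 ]
```

Request:
jog_arm(moves=[0.87, -0.055, 0.1, 0, 0, 0, 1, 0.87, -0.055, 0.1, 0, 0, 0, 1, 0.87, -0.055, 0.1, 0, 0, 0, 1, 0.87, -0.055, 0.1, 0, 0, 0, 1, 0.87, -0.055, 0.1, 0, 0, 0, 1, 0.87, -0.055, 0.1, 0, 0, 0, 1, 0.87, -0.055, 0.1, 0, 0, 0, 1, 0.87, -0.055, 0.1, 0, 0, 0, 1])

```text
t: 1.43
eef_pos: [0.2439, -0.5547, 0.2335]
tool_rot: [-0.0, 0.928, 0.373, -0.0]
contact_force: [0.0, -0.2, 0.2]
gripper_width: 1.003
grasp_force: 0.0
```

Request:
jog_arm(moves=[0.87, -0.055, 0.1, 0, 0, 0, 1, 0.87, -0.055, 0.1, 0, 0, 0, 1, 0.87, -0.055, 0.1, 0, 0, 0, 1, 0.87, -0.055, 0.1, 0, 0, 0, 1, 0.87, -0.055, 0.1, 0, 0, 0, 1, 0.87, -0.055, 0.1, 0, 0, 0, 1, 0.87, -0.055, 0.1, 0, 0, 0, 1, 0.87, -0.055, 0.1, 0, 0, 0, 1])

```text
t: 2.1
eef_pos: [0.3382, -0.452, 0.2176]
tool_rot: [-0.0, 0.928, 0.373, -0.0]
contact_force: [0.3, 0.8, 0.2]
gripper_width: 1.0
grasp_force: 0.0
```

Request:
jog_arm(moves=[0.87, -0.055, 0.1, 0, 0, 0, 1, 0.87, -0.055, 0.1, 0, 0, 0, 1, 0.87, -0.055, 0.1, 0, 0, 0, 1, 0.87, -0.055, 0.1, 0, 0, 0, 1, 0.87, -0.055, 0.1, 0, 0, 0, 1, 0.87, -0.055, 0.1, 0, 0, 0, 1, 0.87, -0.055, 0.1, 0, 0, 0, 1, 0.87, -0.055, 0.1, 0, 0, 0, 1])

```text
t: 2.77
eef_pos: [0.4325, -0.3494, 0.2015]
tool_rot: [-0.0, 0.928, 0.373, -0.0]
contact_force: [0.0, 0.2, -0.3]
gripper_width: 1.0
grasp_force: 0.0
```

Request:
jog_arm(moves=[0.89, -0.92, 0.06, 0, 0, 0, 1, 0.89, -0.92, 0.06, 0, 0, 0, 1, 0.89, -0.92, 0.06, 0, 0, 0, 1, 0.89, -0.92, 0.06, 0, 0, 0, 1, 0.89, -0.92, 0.06, 0, 0, 0, 1, 0.89, -0.92, 0.06, 0, 0, 0, 1, 0.89, -0.92, 0.06, 0, 0, 0, 1, 0.89, -0.92, 0.06, 0, 0, 0, 1])

```text
t: 3.43
eef_pos: [0.4327, -0.1442, 0.1922]
tool_rot: [-0.0, 0.928, 0.373, -0.0]
contact_force: [0.7, 0.5, -0.6]
gripper_width: 0.994
grasp_force: 0.0
```

```bash
python3 -c "
from to import *
to((.43,.062,.18),(.43,.062,.074))"
```

```text
t 3.4333 pos [ 0.4327 -0.1442  0.1922] yaw_y -46.2 tilt tool xy [-0.02  0.02] F [ 0.7  0.5 -0.6] w 0.994 gf 0.0 q [ 0.51  0.21 -0.37  2.1   0.1   0.85 -0.72]
-> (0.43, 0.062, 0.18) [ 7.04 -7.53  0.61]
-> (0.43, 0.062, 0.074) [0.  0.  5.3]
```

Request:
jog_arm(moves=[0.88, -0.94, 0.08, 0, 0, 0, 1, 0.88, -0.94, 0.08, 0, 0, 0, 1, 0.88, -0.94, 0.08, 0, 0, 0, 1, 0.88, -0.94, 0.08, 0, 0, 0, 1, 0.88, -0.94, 0.08, 0, 0, 0, 1, 0.88, -0.94, 0.08, 0, 0, 0, 1, 0.88, -0.94, 0.08, 0, 0, 0, 1, 0.88, -0.94, 0.08, 0, 0, 0, 1])

```text
t: 4.1
eef_pos: [0.4303, 0.0617, 0.1794]
tool_rot: [0.0, 0.928, 0.373, -0.0]
contact_force: [0.9, -0.3, -0.1]
gripper_width: 0.999
grasp_force: 0.0
```

```bash
python3 - <<'E'
from to import *
to((.43,.062,.18),(.43,.062,.074))
C=[read_camera(n) for n in("scene","top")]
p=get_obs()["eef_pos"]
gl=[[(.43+r*np.cos(k),.062+r*np.sin(k),z) for k in np.linspace(0,6.28,40)] for r,z in((.01425,.092),)]
gl.append([(p[0]+.002*np.cos(k),p[1]+.002*np.sin(k),p[2]) for k in np.linspace(0,6.28,40)])
a=draw(C[0],190,80,90,120,4,gl);b=draw(C[1],210,190,100,90,4,gl)
b=cv2.copyMakeBorder(b,0,a.shape[0]-b.shape[0],0,0,0);cv2.imwrite("pics/g1.png",np.hstack([a,b]))
E
```

```text
t 4.1 pos [0.4303 0.0617 0.1794] yaw_y -46.21 tilt tool xy [-0.    0.02] F [ 0.9 -0.3 -0.1] w 0.999 gf 0.0 q [ 0.18  0.21 -0.51  2.15  0.14  0.81 -1.23]
-> (0.43, 0.062, 0.18) [ 0.   -0.02 -0.03]
-> (0.43, 0.062, 0.074) [0.  0.  5.3]
```

View pics/g1.png

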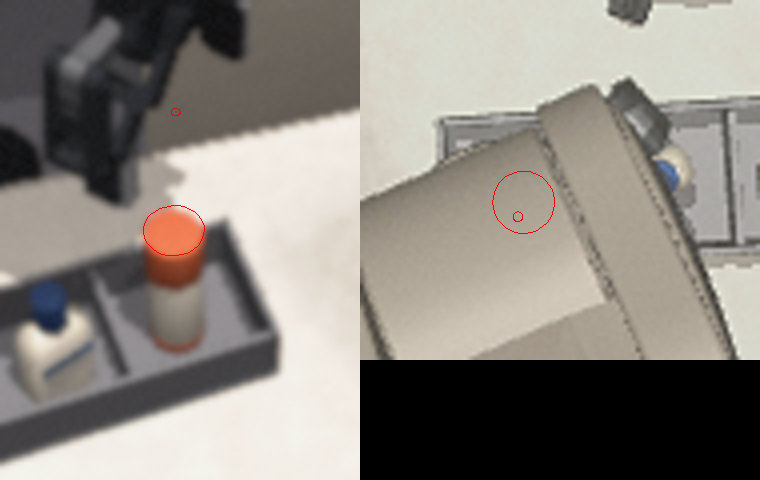

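The cap matches its predicted outline to within about 1 px, so I descend and grip.

Request:
jog_arm(moves=[0, 0, 0.75, 0, 0, 0, 1, 0, 0, 0.75, 0, 0, 0, 1, 0, 0, 0.75, 0, 0, 0, 1, 0, 0, 0.75, 0, 0, 0, 1, 0, 0, 0.75, 0, 0, 0, 1, 0, 0, 0.75, 0, 0, 0, 1, 0, 0, 0.75, 0, 0, 0, 1, 0, 0, 0, 0, 0, 0, 1])

```text
t: 4.87
eef_pos: [0.4289, 0.0595, 0.0724]
tool_rot: [-0.0, 0.928, 0.373, -0.002]
contact_force: [0.4, -0.4, 0.3]
gripper_width: 1.0
grasp_force: 0.0
```

Request:
jog_arm(moves=[0, 0, 0, 0, 0, 0, 0.6, 0, 0, 0, 0, 0, 0, 0.5, 0, 0, 0, 0, 0, 0, 0.4, 0, 0, 0, 0, 0, 0, 0.3, 0, 0, 0, 0, 0, 0, 0.2, 0, 0, 0, 0, 0, 0, 0.1, 0, 0, 0, 0, 0, 0, 0, 0, 0, 0, 0, 0, 0, 0], grip_force=30)

```text
t: 5.53
eef_pos: [0.4313, 0.0607, 0.0753]
tool_rot: [0.0, 0.928, 0.373, 0.001]
contact_force: [-1.1, -0.2, 7.7]
gripper_width: 0.322
grasp_force: 30.2
```

```bash
python3 -c "
from to import *
to((.43,.062,.18),(.67,.024,.18))"
```

```text
t 5.5333 pos [0.4313 0.0607 0.0753] yaw_y -46.2 tilt tool xy [ 0.06 -0.05] F [-1.1 -0.2  7.7] w 0.322 gf 30.2 q [ 0.09  0.4  -0.44  2.23  0.31  0.57 -1.39]
-> (0.43, 0.062, 0.18) [ 0.01 -0.09 -5.24]
-> (0.67, 0.024, 0.18) [7.35 9.68 0.02]
```

Request:
jog_arm(moves=[0, 0, -0.5, 0, 0, 0, 0, 0, 0, -0.7, 0, 0, 0, 0, 0, 0, -0.7, 0, 0, 0, 0, 0, 0, -0.7, 0, 0, 0, 0, 0, 0, -0.7, 0, 0, 0, 0, 0, 0, -0.7, 0, 0, 0, 0, 0, 0, -0.7, 0, 0, 0, 0, 0, 0, -0.5, 0, 0, 0, 0])

```text
t: 6.2
eef_pos: [0.4308, 0.0607, 0.1803]
tool_rot: [0.0, 0.928, 0.373, 0.001]
contact_force: [0.6, 0.4, -0.2]
gripper_width: 0.322
grasp_force: 29.8
```

Request:
jog_arm(moves=[0.6, 0.8, 0, 0, 0, 0, 0, 0.6, 0.8, 0, 0, 0, 0, 0, 0.6, 0.8, 0, 0, 0, 0, 0, 0.6, 0.8, 0, 0, 0, 0, 0, 0.6, 0.8, 0, 0, 0, 0, 0, 0.6, 0.8, 0, 0, 0, 0, 0, 0.6, 0.8, 0, 0, 0, 0, 0, 0.6, 0.8, 0, 0, 0, 0, 0])

```text
t: 6.87
eef_pos: [0.5891, 0.0344, 0.1787]
tool_rot: [-0.0, 0.928, 0.373, -0.0]
contact_force: [-1.0, 0.0, -0.6]
gripper_width: 0.326
grasp_force: 29.8
```

```bash
python3 -c "
from to import *
to((.67,.024,.175))"
```

```text
t 6.8667 pos [0.5891 0.0344 0.1787] yaw_y -46.19 tilt tool xy [-0.03  0.03] F [-1.   0.  -0.6] w 0.326 gf 29.8 q [ 0.18  0.45 -0.44  1.81  0.24  0.93 -1.17]
-> (0.67, 0.024, 0.175) [2.56 3.17 0.18]
```

Request:
jog_arm(moves=[0, 0, -0.9, 0, 0, 0, 0, 0, 0, -0.9, 0, 0, 0, 0, 0.43, 0.53, 0, 0, 0, 0, 0, 0.43, 0.53, 0, 0, 0, 0, 0, 0.43, 0.53, 0, 0, 0, 0, 0, 0.43, 0.53, 0, 0, 0, 0, 0, 0.43, 0.53, 0, 0, 0, 0, 0, 0.43, 0.53, 0, 0, 0, 0, 0])

```text
t: 7.53
eef_pos: [0.67, 0.0243, 0.2147]
tool_rot: [-0.0, 0.928, 0.373, -0.0]
contact_force: [0.5, -0.0, -0.1]
gripper_width: 0.323
grasp_force: 29.8
```

Request:
jog_arm(moves=[0, 0, 0.8, 0, 0, 0, 0, 0, 0, 0.8, 0, 0, 0, 0, 0, 0, 0.8, 0, 0, 0, 0, 0, 0, 0.8, 0, 0, 0, 0, 0, 0, 0, 0, 0, 0, 0, 0, 0, 0, 0, 0, 0, 0, 0, 0, 0, 0, 0, 0, 0, 0, 0, 0, 0, 0, 0, 0])

```text
t: 8.2
eef_pos: [0.6706, 0.0247, 0.1521]
tool_rot: [0.0, 0.928, 0.373, 0.001]
contact_force: [0.1, -0.5, 0.1]
gripper_width: 0.324
grasp_force: 29.8
```

```bash
python3 - <<'E'
from to import *
to((.67,.024,.14))
C=[read_camera(n) for n in("scene","top")]
import pickle;pickle.dump(C,open("c1.pkl","wb"))
p=get_obs()["eef_pos"];zb=p[2]-.071
gl=[[(p[0]+r*np.cos(k),p[1]+r*np.sin(k),z) for k in np.linspace(0,6.28,40)] for r,z in((.01425,zb+.088),(.0135,zb))]
L=model(.6235,-.0195,.759)
L[0]=[(x,y,z) for x,y,z in L[0]]
a=draw(C[0],210,200,75,110,5,gl+L[:1]);b=draw(C[1],240,90,80,90,5,gl+L[:1])
b=cv2.copyMakeBorder(b,0,a.shape[0]-b.shape[0],0,0,0);cv2.imwrite("pics/p1.png",np.hstack([a,b]))
E
```

```text
t 8.2 pos [0.6706 0.0247 0.1521] yaw_y -46.2 tilt tool xy [ 0.07 -0.1 ] F [ 0.1 -0.5  0.1] w 0.324 gf 29.8 q [ 0.15  0.6  -0.41  1.63  0.28  0.97 -1.15]
-> (0.67, 0.024, 0.14) [-0.04  0.01  0.61]
```

View pics/p1.png

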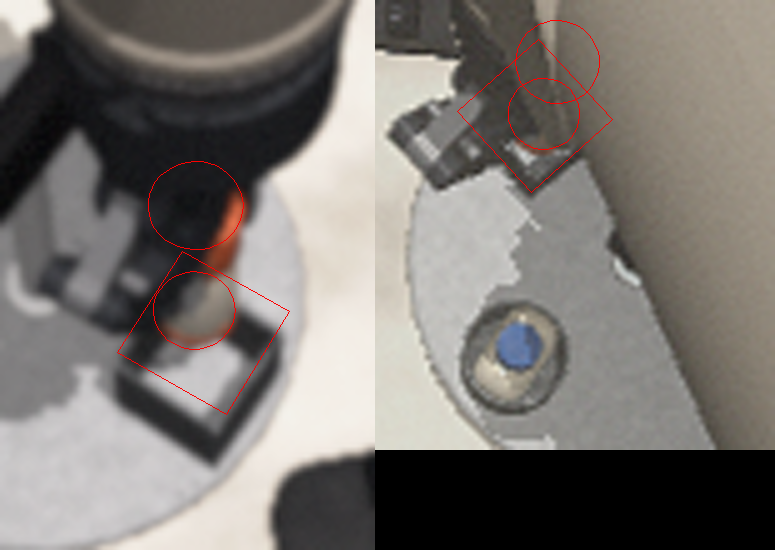

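The glue's lower outline matches the scene picture, but the real cup rim lies about 10–25 crop px lower than the model. I'll read the rim corners again from the clean initial pictures, enlarged.

```bash
python3 - <<'E'
from h import *
import pickle
C=pickle.load(open("c0.pkl","rb"))
def crop(c,u,v,w,h,s):
    a=cv2.resize(c["color"][v:v+h,u:u+w],(w*s,h*s),interpolation=cv2.INTER_CUBIC);a=cv2.convertScaleAbs(a,alpha=1.3,beta=15)
    for k in range(0,w,5): cv2.line(a,(int((k+.5)*s),0),(int((k+.5)*s),8),(0,0,255),1); cv2.putText(a,str(u+k),(k*s-4,20),0,.4,(0,0,255),1)
    for k in range(0,h,5): cv2.line(a,(0,int((k+.5)*s)),(8,int((k+.5)*s)),(0,0,255),1); cv2.putText(a,str(v+k),(10,k*s+8),0,.4,(0,0,255),1)
    return a
cv2.imwrite("pics/cup.png",np.hstack([crop(C["scene"],228,250,42,46,9),crop(C["top"],253,94,42,46,9)]))
E
```

```text
(no output)
```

View pics/cup.png

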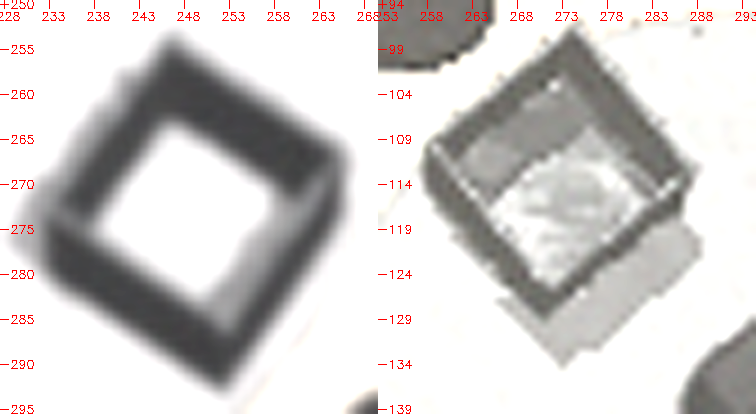

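```bash
python3 - <<'E'
from h import *
from to import to
import pickle
from scipy.optimize import least_squares
C=pickle.load(open("c0.pkl","rb"));s,t=C["scene"],C["top"]
S=lambda x,y:(228+x/9-.5,250+y/9-.5);T=lambda x,y:(253+(x-378)/9-.5,94+y/9-.5)
print(tri(s,S(197,184),t,T(560,161)),atz(s,*S(197,184),.065),atz(t,*T(560,161),.065))
A=[S(172,38),S(42,215),S(347,155)];B=[T(573,28),T(430,150),T(692,175)]
for k in range(3): print("corner?",[np.round(atz(s,*p,.065)[:2],4) for p in A][k],[np.round(atz(t,*p,.065)[:2],4) for p in B][k])
def f(q):
    u=np.array([np.cos(q[2]),np.sin(q[2])]);v=np.array([-u[1],u[0]]);c=np.array(q[:2])
    K=[(*(c+.021*(a*u+b*v)),q[3]) for a,b in((1,1),(1,-1),(-1,1),(-1,-1))]
    r=[]
    for cam,pts in((s,A),(t,B)):
        X=np.array([proj(cam,k) for k in K])
        for p in pts: d=X-np.array(p); i=np.argmin((d**2).sum(1)); r+=list(d[i])
    return r
for z in(.065,):
    r=least_squares(lambda q:f([*q,z]),[.672,.024,.76]);print(r.x,np.degrees(r.x[2]),np.round(r.fun,1))
r=least_squares(f,[.672,.024,.76,.06]);print(r.x,np.round(r.fun,1))
to((*r.x[:2],.1))
E
```

```text
[0.67683154 0.02464885 0.05753449] [0.67939652 0.02391826 0.065     ] [0.67529646 0.02496118 0.065     ]
corner? [0.6504 0.0272] [0.704  0.0228]
corner? [ 0.6774 -0.0053] [0.677  0.0528]
corner? [0.6815 0.0523] [ 0.673  -0.0033]
[0.67742821 0.02439783 0.71057575] 40.71299143052459 [-0.7 -1.3 -0.3 -1.2  0.6 -1.3  0.4 -1.6 -0.6 -1.4  1.  -1.1]
[0.67660625 0.02468497 0.70508987 0.05638349] [-0.6  0.1 -0.2 -0.1  0.5  0.1  0.  -0.1 -0.8 -0.1  0.5  0.3]
t 8.3 pos [0.6704 0.0246 0.1519] yaw_y -46.2 tilt tool xy [ 0.07 -0.08] F [-0.3 -0.1 -0.5] w 0.325 gf 29.8 q [ 0.15  0.6  -0.41  1.63  0.28  0.97 -1.15]
-> (np.float64(0.6766062500060945), np.float64(0.02468496946294097), 0.1) [0.22 0.21 2.59]
```

The corner fit puts the cup at about (0.677, 0.0245) with the cup direction at 40.7° and the axis at about (0.6255, -0.020). I correct the position and lower the stick.

Request:
jog_arm(moves=[0.12, 0.11, 0, 0, 0, 0, 0, 0.11, 0.11, 0, 0, 0, 0, 0, 0, 0, 0.4, 0, 0, 0, 0, 0, 0, 0.4, 0, 0, 0, 0, 0, 0, 0.4, 0, 0, 0, 0, 0, 0, 0.4, 0, 0, 0, 0, 0, 0, 0.4, 0, 0, 0, 0, 0, 0, 0, 0, 0, 0, 0])

```text
t: 8.97
eef_pos: [0.6747, 0.0243, 0.1079]
tool_rot: [-0.001, 0.928, 0.373, -0.002]
contact_force: [-1.0, -0.5, 0.1]
gripper_width: 0.321
grasp_force: 29.8
```

```bash
python3 -c "
from to import *
to((.677,.0245,.0945))"
```

```text
t 8.9667 pos [0.6747 0.0243 0.1079] yaw_y -46.18 tilt tool xy [-0.14  0.17] F [-1.  -0.5  0.1] w 0.321 gf 29.8 q [ 0.14  0.66 -0.39  1.64  0.3   0.91 -1.17]
-> (0.677, 0.0245, 0.0945) [0.09 0.08 0.67]
```

Request:
jog_arm(moves=[0, 0, 0, 0, 0, 0, 0, 0, 0, 0.2, 0, 0, 0, 0, 0, 0, 0.2, 0, 0, 0, 0, 0, 0, 0.2, 0, 0, 0, 0, 0, 0, 0.15, 0, 0, 0, 0, 0, 0, 0, 0, 0, 0, 0, 0, 0, 0, 0, 0, 0, 0, 0, 0, 0, 0, 0, 0, 0])

```text
t: 9.63
eef_pos: [0.6763, 0.0245, 0.0957]
tool_rot: [0.0, 0.928, 0.373, 0.0]
contact_force: [-0.1, -0.0, -0.5]
gripper_width: 0.324
grasp_force: 29.8
```

```bash
python3 -c "
from to import *
to((.677,.0245,.0935))"
```

```text
t 9.6333 pos [0.6763 0.0245 0.0957] yaw_y -46.2 tilt tool xy [ 0.01 -0.01] F [-0.1 -0.  -0.5] w 0.324 gf 29.8 q [ 0.14  0.67 -0.39  1.65  0.31  0.88 -1.18]
-> (0.677, 0.0245, 0.0935) [0.02 0.03 0.11]
```

Request:
jog_arm(moves=[0, 0, 0.07, 0, 0, 0, 0, 0, 0, 0.06, 0, 0, 0, 0, 0, 0, 0, 0, 0, 0, 0, 0, 0, 0, 0, 0, 0, 0.4, 0, 0, 0, 0, 0, 0, 0.5, 0, 0, 0, 0, 0, 0, 0.6, 0, 0, 0, 0, 0, 0, 0.7, 0, 0, 0, 0, 0, 0, 0.7])

```text
t: 10.3
eef_pos: [0.6761, 0.0245, 0.0929]
tool_rot: [-0.0, 0.928, 0.373, -0.0]
contact_force: [-0.0, 0.2, 0.7]
gripper_width: 0.701
grasp_force: 0.0
```

Request:
jog_arm(moves=[0, 0, 0, 0, 0, 0, 0.7, 0, 0, -0.4, 0, 0, 0, 0.7, 0, 0, -0.7, 0, 0, 0, 0.7, 0, 0, -1, 0, 0, 0, 0.7, 0, 0, -1, 0, 0, 0, 0.7, 0, 0, -1, 0, 0, 0, 0.7, 0, 0, -1, 0, 0, 0, 0.7, 0, 0, -1, 0, 0, 0, 0.7])

```text
t: 10.97
eef_pos: [0.6764, 0.0246, 0.2178]
tool_rot: [0.0, 0.928, 0.373, 0.001]
contact_force: [0.1, 0.6, -0.5]
gripper_width: 0.7
grasp_force: 0.0
```

```bash
python3 - <<'E'
from to import *
to((.6255,-.0198,.24),(.6255,-.0198,.152),yaw=-139.3)
C=[read_camera(n) for n in("scene","top")]
import pickle;pickle.dump(C,open("c2.pkl","wb"))
L=model(.6255,-.0198,.7105)
a=draw(C[0],160,190,120,125,3,L);b=draw(C[1],230,85,120,120,3,L)
b=cv2.copyMakeBorder(b,0,a.shape[0]-b.shape[0],0,0,0);cv2.imwrite("pics/p2.png",np.hstack([a,b]))
E
```

```text
t 10.9667 pos [0.6764 0.0246 0.2178] yaw_y -46.19 tilt tool xy [ 0.06 -0.08] F [ 0.1  0.6 -0.5] w 0.7 gf 0.0 q [ 0.16  0.54 -0.42  1.56  0.24  1.09 -1.12]
-> (0.6255, -0.0198, 0.24) [-3.37 -0.16 -1.11]
-> (0.6255, -0.0198, 0.152) [-0.01 -0.    4.4 ]
rz units 23.278296551162946
```

View pics/p2.png

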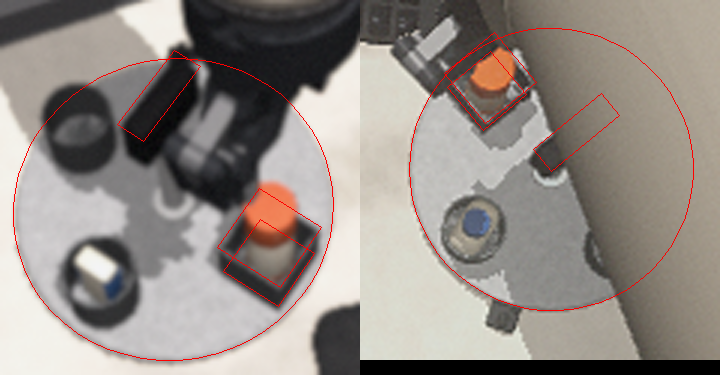

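Glue stick stands upright in the square cup (scene crop (270,230), top crop (492,75)), and the fingers are clear of it. Next I move over the handle and turn the tool to face it.

Request:
jog_arm(moves=[0, 0, -0.55, 0, 0, 0, 0.7, 0, 0, -0.55, 0, 0, 0, 0.7, -0.56, -0.03, 0, 0, 0, 0, 0.7, -0.56, -0.03, 0, 0, 0, 0, 0.7, -0.56, -0.03, 0, 0, 0, 0, 0.7, -0.56, -0.03, 0, 0, 0, 0, 0.7, -0.56, -0.03, 0, 0, 0, 0, 0.7, -0.56, -0.03, 0, 0, 0, 0, 0.7])

```text
t: 11.73
eef_pos: [0.6238, -0.0207, 0.2366]
tool_rot: [-0.0, 0.928, 0.373, -0.0]
contact_force: [-0.3, -0.7, -0.2]
gripper_width: 0.7
grasp_force: 0.0
```

Request:
jog_arm(moves=[0, 0, 0, 0, 0, -0.9, 0.7, 0, 0, 0, 0, 0, -0.9, 0.7, 0, 0, 0, 0, 0, -0.9, 0.7, 0, 0, 0, 0, 0, -0.9, 0.7, 0, 0, 0, 0, 0, -0.9, 0.7, 0, 0, 0, 0, 0, -0.9, 0.7, 0, 0, 0, 0, 0, -0.9, 0.7, 0, 0, 0, 0, 0, -0.9, 0.7])

```text
t: 12.4
eef_pos: [0.6245, -0.0201, 0.2368]
tool_rot: [-0.0, 0.805, 0.593, -0.0]
contact_force: [-0.2, -0.5, -0.1]
gripper_width: 0.701
grasp_force: 0.0
```

Request:
jog_arm(moves=[0, 0, 0, 0, 0, -0.9, 0.7, 0, 0, 0, 0, 0, -0.9, 0.7, 0, 0, 0, 0, 0, -0.9, 0.7, 0, 0, 0, 0, 0, -0.9, 0.7, 0, 0, 0, 0, 0, -0.9, 0.7, 0, 0, 0, 0, 0, -0.9, 0.7, 0, 0, 0, 0, 0, -0.9, 0.7, 0, 0, 0, 0, 0, -0.9, 0.7])

```text
t: 13.07
eef_pos: [0.6245, -0.0201, 0.2368]
tool_rot: [-0.0, 0.632, 0.775, -0.0]
contact_force: [-0.1, 0.6, -0.4]
gripper_width: 0.703
grasp_force: 0.0
```

Request:
jog_arm(moves=[0, 0, 0, 0, 0, -0.9, 0.7, 0, 0, 0, 0, 0, -0.9, 0.7, 0, 0, 0, 0, 0, -0.9, 0.7, 0, 0, 0, 0, 0, -0.9, 0.7, 0, 0, 0, 0, 0, -0.9, 0.7, 0, 0, 0, 0, 0, -0.9, 0.7, 0, 0, 0, 0, 0, -0.9, 0.7, 0, 0, 0, 0, 0, 0, 0.7])

```text
t: 13.73
eef_pos: [0.6245, -0.0202, 0.2367]
tool_rot: [-0.0, 0.448, 0.894, -0.0]
contact_force: [-0.1, -0.6, 0.1]
gripper_width: 0.702
grasp_force: 0.0
```

```bash
python3 - <<'E'
from to import *
import pickle
to((.6255,-.0198,.24),(.6255,-.0198,.152),yaw=40.7)
C=pickle.load(open("c0.pkl","rb"));s,t=C["scene"],C["top"]
T=lambda x,y:(220+(x-390)/3,90+y/3);S=lambda x,y:(140+x/3,120+y/3)
a=np.array([.6255,-.0198])
for p in (atz(t,*T(562,300),.02),atz(t,*T(563,302),.012),atz(s,*S(242,267),.02)): d=p[:2]-a;print(p,np.hypot(*d),np.degrees(np.arctan2(d[1],d[0])))
for p,z in ((T(637,118),.17),): print("bar",atz(t,*p,z))
E
```

```text
t 13.7333 pos [ 0.6245 -0.0202  0.2367] yaw_y 36.71 tilt tool xy [-0.03 -0.01] F [-0.1 -0.6  0.1] w 0.702 gf 0.0 q [ 0.47  0.51 -0.74  1.66  0.37  1.12  0.27]
-> (0.6255, -0.0198, 0.24) [-0.01  0.05 -0.16]
-> (0.6255, -0.0198, 0.152) [-0.   0.   4.4]
rz units -0.9983266691188533
[0.52596188 0.01011192 0.02      ] 0.10393536516334861 163.27410110336834
[0.52491019 0.00892629 0.012     ] 0.10461122978510569 164.0617933251519
[0.53372009 0.00895366 0.02      ] 0.09617860775934013 162.60478782814585
bar [ 0.6244717 -0.0209338  0.17     ]
```

Request:
jog_arm(moves=[0, 0.05, 0, 0, 0, -1, 0.7, 0, 0, 0.7, 0, 0, 0, 0.7, 0, 0, 0.7, 0, 0, 0, 0.7, 0, 0, 0.7, 0, 0, 0, 0.7, 0, 0, 0.7, 0, 0, 0, 0.7, 0, 0, 0.7, 0, 0, 0, 0.7, 0, 0, 0.7, 0, 0, 0, 0.7, 0, 0, 0, 0, 0, 0, 0.7])

```text
t: 14.4
eef_pos: [0.6239, -0.0191, 0.149]
tool_rot: [-0.003, 0.418, 0.909, -0.001]
contact_force: [-1.2, 0.5, -0.6]
gripper_width: 0.701
grasp_force: 0.0
```

Request:
jog_arm(moves=[0, 0, 0, 0, 0, 0, 0.5, 0, 0, 0, 0, 0, 0, 0.4, 0, 0, 0, 0, 0, 0, 0.3, 0, 0, 0, 0, 0, 0, 0.25, 0, 0, 0, 0, 0, 0, 0.2, 0, 0, 0, 0, 0, 0, 0.1, 0, 0, 0, 0, 0, 0, 0, 0, 0, 0, 0, 0, 0, 0], grip_force=40)

```text
t: 15.07
eef_pos: [0.6255, -0.0198, 0.1537]
tool_rot: [0.0, 0.418, 0.908, -0.001]
contact_force: [-4.5, -2.5, 4.9]
gripper_width: 0.181
grasp_force: 40.5
```

```bash
python3 -c "
from to import *
to((.6255,-.0198,.152),yaw=163.4)"
```

```text
t 15.0667 pos [ 0.6255 -0.0198  0.1537] yaw_y 40.55 tilt tool xy [-0.09  0.04] F [-4.5 -2.5  4.9] w 0.181 gf 40.5 q [ 0.44  0.6  -0.71  1.73  0.46  0.99  0.27]
-> (0.6255, -0.0198, 0.152) [-0.   -0.    0.09]
rz units -30.711272639043216
```

Request:
jog_arm(moves=[0, 0, 0, 0, 0, -0.4, 0, 0, 0, 0, 0, 0, -0.7, 0, 0, 0, 0, 0, 0, -0.7, 0, 0, 0, 0, 0, 0, -0.7, 0, 0, 0, 0, 0, 0, -0.7, 0, 0, 0, 0, 0, 0, -0.7, 0, 0, 0, 0, 0, 0, -0.7, 0, 0, 0, 0, 0, 0, -0.7, 0])

```text
t: 15.73
eef_pos: [0.6254, -0.02, 0.1537]
tool_rot: [-0.0, 0.243, 0.97, -0.001]
contact_force: [-5.5, -3.1, 6.4]
gripper_width: 0.184
grasp_force: 40.5
```

Request:
jog_arm(moves=[0, 0, 0, 0, 0, -0.7, 0, 0, 0, 0, 0, 0, -0.7, 0, 0, 0, 0, 0, 0, -0.7, 0, 0, 0, 0, 0, 0, -0.7, 0, 0, 0, 0, 0, 0, -0.7, 0, 0, 0, 0, 0, 0, -0.7, 0, 0, 0, 0, 0, 0, -0.7, 0, 0, 0, 0, 0, 0, -0.7, 0])

```text
t: 16.4
eef_pos: [0.6253, -0.0202, 0.1537]
tool_rot: [-0.001, 0.05, 0.999, -0.001]
contact_force: [-6.0, -4.0, 6.5]
gripper_width: 0.184
grasp_force: 40.6
```

```bash
python3 -c "
from to import *
to((.6255,-.0198,.152),yaw=163.4)"
```

```text
t 16.4 pos [ 0.6253 -0.0202  0.1537] yaw_y 84.28 tilt tool xy [-0.15 -0.06] F [-6.  -4.   6.5] w 0.184 gf 40.6 q [ 0.55  0.66 -0.88  1.72  0.58  1.05  0.94]
-> (0.6255, -0.0198, 0.152) [-0.01  0.02  0.09]
rz units -19.781141841739466
```

Request:
jog_arm(moves=[0, 0, 0, 0, 0, -0.85, 0, 0, 0, 0, 0, 0, -0.85, 0, 0, 0, 0, 0, 0, -0.85, 0, 0, 0, 0, 0, 0, -0.85, 0, 0, 0, 0, 0, 0, -0.85, 0, 0, 0, 0, 0, 0, -0.85, 0, 0, 0, 0, 0, 0, -0.85, 0, 0, 0, 0, 0, 0, -0.85, 0])

```text
t: 17.07
eef_pos: [0.6253, -0.0205, 0.1537]
tool_rot: [-0.001, -0.186, 0.982, -0.001]
contact_force: [-7.3, -4.3, 6.5]
gripper_width: 0.182
grasp_force: 40.7
```

Request:
jog_arm(moves=[0, 0, 0, 0, 0, -0.85, 0, 0, 0, 0, 0, 0, -0.85, 0, 0, 0, 0, 0, 0, -0.85, 0, 0, 0, 0, 0, 0, -0.85, 0, 0, 0, 0, 0, 0, -0.85, 0, 0, 0, 0, 0, 0, -0.85, 0, 0, 0, 0, 0, 0, -0.85, 0, 0, 0, 0, 0, 0, -0.85, 0])

```text
t: 17.73
eef_pos: [0.6255, -0.0208, 0.1537]
tool_rot: [-0.001, -0.412, 0.911, -0.001]
contact_force: [-5.0, -5.1, 7.4]
gripper_width: 0.181
grasp_force: 40.7
```

Request:
jog_arm(moves=[0, 0, 0, 0, 0, -0.8, 0, 0, 0, 0, 0, 0, -0.8, 0, 0, 0, 0, 0, 0, -0.8, 0, 0, 0, 0, 0, 0, -0.8, 0, 0, 0, 0, 0, 0, -0.8, 0, 0, 0, 0, 0, 0, -0.8, 0, 0, 0, 0, 0, 0, -0.6, 0, 0, 0, 0, 0, 0, -0.4, 0])

```text
t: 18.4
eef_pos: [0.6258, -0.0209, 0.1537]
tool_rot: [-0.001, -0.586, 0.81, -0.001]
contact_force: [-5.2, -5.5, 7.0]
gripper_width: 0.181
grasp_force: 40.7
```

```bash
python3 - <<'E'
from to import *
to((.6255,-.0198,.152),yaw=163.4)
C=[read_camera(n) for n in("scene","top")]
import pickle;pickle.dump(C,open("c3.pkl","wb"))
L=model(.6255,-.0198,np.radians(163.4)); u=np.array([np.cos(np.radians(163.4)),np.sin(np.radians(163.4))])
L.append([(.6255+r*u[0],-.0198+r*u[1],.02) for r in(.0,.115)])
a=draw(C[0],160,170,120,125,3,L);b=draw(C[1],235,90,100,110,4,L)
m=max(a.shape[0],b.shape[0]);f=lambda i:cv2.copyMakeBorder(i,0,m-i.shape[0],0,0,0);cv2.imwrite("pics/p3.png",np.hstack([f(a),f(b)]))
E
```

```text
t 18.4 pos [ 0.6258 -0.0209  0.1537] yaw_y 161.81 tilt tool xy [-0.01 -0.19] F [-5.2 -5.5  7. ] w 0.181 gf 40.7 q [ 0.69  0.8  -1.16  1.71  0.8   1.18  2.14]
-> (0.6255, -0.0198, 0.152) [-0.05  0.03  0.09]
rz units -0.3977316822136032
```

View pics/p3.png

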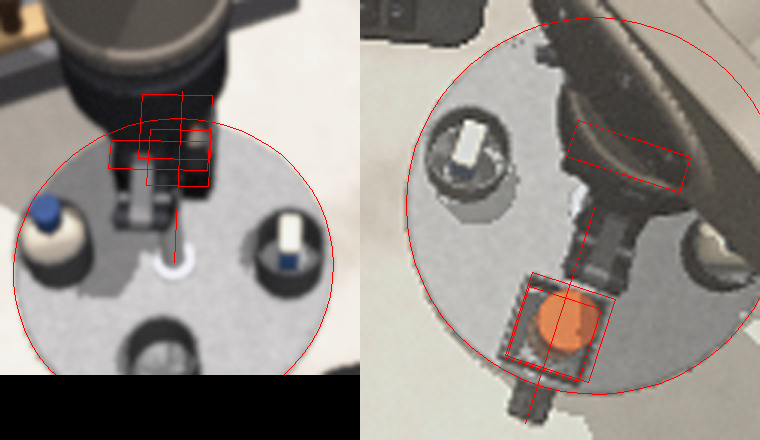

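Top view: the square cup with the glue stick (crop (556,328)) lies on the line from the axis to the pointer tab (crop (530,405)). One small nudge, let it settle, then hand in.

Request:
jog_arm(moves=[0, 0, 0, 0, 0, -0.15, 0, 0, 0, 0, 0, 0, -0.1, 0, 0, 0, 0, 0, 0, 0, 0, 0, 0, 0, 0, 0, 0, 0, 0, 0, 0, 0, 0, 0, 0, 0, 0, 0, 0, 0, 0, 0, 0, 0, 0, 0, 0, 0, 0, 0, 0, 0, 0, 0, 0, 0])

```text
t: 19.17
eef_pos: [0.6258, -0.0208, 0.1537]
tool_rot: [-0.001, -0.593, 0.805, -0.001]
contact_force: [-5.4, -5.9, 6.5]
gripper_width: 0.18
grasp_force: 40.7
```

```bash
python3 -c "
from to import *
to((.6255,-.0198,.152),yaw=163.4); print(np.round(get_obs()['joint_vel'],3)); print(hand_in())"
```

```text
t 19.1667 pos [ 0.6258 -0.0208  0.1537] yaw_y 162.7 tilt tool xy [-0.01 -0.2 ] F [-5.4 -5.9  6.5] w 0.18 gf 40.7 q [ 0.7   0.81 -1.16  1.71  0.8   1.18  2.15]
-> (0.6255, -0.0198, 0.152) [-0.05  0.03  0.09]
rz units -0.1754904786163891
[ 0.001 -0.001 -0.002  0.002 -0.    -0.002 -0.001]
the job is handed in; nothing more can be done
None
```

I handed the job in at 19.2 s with the glue stick standing in the square cup, the cup turned to the pointer tab (about 1° off by my estimate) and the bar handle still gripped at about 40 N; no verdict came back.

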